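# Centre the pepper mill on its stand with light taps

### The arm

A 6-joint arm with a two-finger parallel gripper is mounted at the origin on the work surface; the furniture and walls round the work are solid. World frame = base frame: x ahead of the robot, y to its left, z up, the work surface at z = 0. Lengths are in m, angles in rad, forces in N, time in s.
With the tool pointing down it reaches from about 0.35 to 0.85 m from the base axis. Payload 8.1 kg.
Tool frame: the origin (TCP) lies at the centre of the arm's flange, where the gripper is bolted on; the fingertips stand 186 mm ahead of it and the grasp point (between the pads) lies 167 mm ahead of it; z points along the fingers, y is the line along which they close (so a half turn about z gives the same grasp; the last joint's range is limited). The gripper opens to 93 mm and grips with 3 to 60 N. Pads are 15 mm wide; open, the fingers measure 128 mm over their backs; the gripper's body (75 mm by 188 mm) begins 65 mm behind the grasp point.
Start: joints at [1.112, 0.13, 1.488, -0, 1.523, -0.085], TCP at [0.219, 0.559, 0.405] pointing down, gripper open.
Joint ranges: [-2.96, 2.96], [-0.89, 2.26], [0.02, 2.5], [-1.34, 4.48], [0, 2.73], [-2.66, 2.66]. Speed limits (rad/s): [2.39, 2.39, 2.79, 3.14, 3.14, 3.14].

### API

Orientations are given as a rotation vector (axis times angle).
In Python, from plant import robot gives the robot as it stands.
- The arm moves only by the tool apply_moves, never from a script. Its argument "series" is a list of rows, each a list of 2 entries, a list of its own where there are three numbers: the shift along the tool's x, y, z in mm, then the turn, a rotation vector about the tool's x, y, z in rad. A call has 1 to 12 rows; each row shifts and turns the commanded pose from where the row before left it, along the tool's axes as they then stand; what a row does not reach is not made up. A row lasts 1/12 s, in which the tool goes at most 41.7 mm and 7.16 degrees, less where a joint would pass 70% of its speed; a pose out of reach is approached as far as the arm can. A call is refused whole if a number of a shift passes 41.7 or a number of a turn 0.125, either way. A call with a gripper value outside its range is refused whole. "claw" is the opening, from 0 (shut) to 1 (fully open), set as the call begins (left out, the last holds). The fingers move at their own pace and stop on an object; "newtons" is the grip in N (left out, the last holds). Time passes only in rows, so rows that do not move let the fingers close. It gives the time, the measured TCP pose, the force, the opening and the grip force at its end, in the units of the state.
- robot.read_state(): the state, without advancing time (a new reading comes with each control period).
- robot.read_camera(name): name is "scene" or "side" or "wrist"; returns (picture, depth): 384x512x3 uint8, blue, green, red; 384x512 float32, m along the optical axis (not along the pixel's ray), 0 where there is no reading.
- robot.calibration(name): a dict with "fx", "fy", "cx", "cy" (pixels), "extrinsics" (4x4, takes a point from world to camera coordinates). Camera axes: x right, y down, z forward; pixel columns grow to the right and rows downward; lengths in m; the calibration is good to about 2 mm. A picture is of the moment at which its call begins: read the wrist's pose just before it. calibration takes no time and is no camera call; for the wrist camera it gives the pose at the moment of the call.
- robot.close_job(): hands the job in; it is judged then, once.
The state is a dict: "t": time; "q": joint angles; "dq": joint speeds; "joint_torque": joint torques, N m; "tool_pos": TCP position; "orientation": TCP orientation; "force": force on the tool from outside, world axes, zero at the start; "wrist_torque": the same for the moment, N m; "opening": finger opening in m; "gripper_force": force on a finger pad.
Only numpy, scipy, OpenCV 4.12 (cv2) and the standard library are available. Lean on these libraries where they do the work, as an engineer would, in place of code of your own. Each camera call takes 0.05 s, during which the arm holds its last target. There are 200 camera calls.

### The job

The tall wooden pepper mill has been left standing off-centre on its small round marble stand, with its foot over the edge. With light sideways taps or pushes of the fingers, low on its body, slide it until it stands upright in the middle of the stand with an even rim all round. Do not grip or lift the mill, do not tip it or knock it off, and leave the stand and the other things on the table where they are.

Things in the scene. Friction and masses are not known exactly. Their poses are not given: they have to be found in the camera images.
- mill: Loose upright pepper mill of pale turned wood, 150 mm tall: foot 58 across, waisted body up to 108, head 50 across from 109 to 139, knob on top; 0.13 to 0.25 kg. Pushed slowly within 40 of its underside it slides; pushed higher it may rock and tip. Fingers that lean away from it by some 30 degrees reach its foot without touching its head. Origin: centre of its underside; z: its axis, up.
- stand_top (a point): Centre of the flat top of the marble stand. The stand is a round turned block of pale marble, 80 mm across at top and foot, 50 tall, 0.8 kg, loose on the table. The mill stands on it, 15 to 23 off its centre, to the left, right or far side; once centred, a rim 11 wide shows all round. The mill rocks on its uneven foot and rests up to 1.5 degrees off upright, which is fine. The point is 50 above the table; z up.
- cup: Bystander: loose green and white espresso cup, 48 tall, 64 x 89 with its handle, 105 to 130 from the stand's axis. Origin: centre of the underside.
- tags: Bystander: loose flat bundle of paper tags, 57 x 93 x 14 tall, 105 to 130 from the stand's axis. Origin: centre of the underside.
- tape: Bystander: loose roll of masking tape lying flat, 96 across, 25 tall, 120 to 145 from the stand's axis. Origin: centre of the underside.
- salt: Bystander: loose glass salt shaker with a metal top, 44 across, 90 tall, at the right side of the table. Origin: centre of the underside.
- glass: Bystander: loose clear drinking glass, 80 across, 91 tall, at the left side of the table. Origin: centre of the underside. The other things (menu holder on the left, card terminal and counter bell on the right, chalk sign, box, jars and bottle at the back) are fixed, at least 0.17 m from the stand's axis.
Mind the look-alikes: they are no part of the job. Several things have the shape of the mill; the one meant has the colours described above.

How it is judged:
At the end, for the whole second after the job is handed in: The mill stands upright (within 3 degrees) and at rest on the stand's top, its axis within 6 mm of the stand's axis, and the stand is within 15 mm of where it stood (horizontal distance between mill and stand_top below 0.006 m and z of mill in the frame of stand_top between -0.004 and 0.004 m and angle between mill's own z axis and vertical below 0.05 rad and linear speed of mill below 0.01 m/s and angular speed of mill below 0.1 rad/s and distance of stand_top from where it was at the start of the episode below 0.015 m); the robot touches nothing.
It fails at once if the mill is lifted or carried (its underside more than 12 mm above the stand's top) (z of mill in the frame of stand_top above 0.012 m).
It fails at once if the mill is tipped by more than 14 degrees or knocked off the stand (angle between mill's own z axis and vertical above 0.25 rad or z of mill in the frame of stand_top below -0.015 m).
It fails at once if the mill is gripped or struck hard (more than 15 N between fingers and mill) (contact force between the fingers and mill above 15 N).
It fails at once if the stand is shifted by more than 15 mm (distance of stand_top from where it was at the start of the episode above 0.015 m).
It fails at once if the cup, tags, tape, salt shaker or glass is displaced by more than 20 mm (distance of any of cup, tags, tape, salt, glass from where it was at the start of the episode above 0.02 m).
It also fails if it takes over 48 s, if anything falls off the work surface, if the arm or the gripper's body presses on something with over 40 N, if the wrist force passes 120 N, or if a joint passes its speed limit or range.

## Working session

There is one attempt and no reset: what is moved stays moved. The work goes in short steps, Python scripts to look and compute and a tool call to move; the robot and the scene stay as the last step left them, time stands still between calls to the robot, and variables do not carry over. Pictures are saved under pics/ and viewed, at most 10 in all, crops included, and the job is handed in when it is done.

Besides the shell and the picture viewer there is one more tool, called after ">>>" by a JSON object that holds its "method" and its "body". apply_moves: Moves the arm, as the interface text tells. Its arguments: {"type":"object","properties":{"series":{"type":"array"},"claw":{"type":"number"},"newtons":{"type":"number"}},"required":["series"]}

```bash
mkdir -p pics; ls; python3 - <<'E'
from plant import robot
import cv2,numpy as np
s=robot.read_state();print({k:np.round(v,3).tolist() for k,v in s.items()})
ims=[]
for n in("scene","side"):
    p,d=robot.read_camera(n);np.savez(f"{n}0.npz",p=p,d=d);c=robot.calibration(n);print(n,c["fx"],c["cx"],c["cy"],np.round(c["extrinsics"],3).tolist());ims.append(p)
cv2.imwrite("pics/a.png",ims[0]);cv2.imwrite("pics/b.png",ims[1])
E
```

```text
pics
{'t': 0.0, 'q': [1.112, 0.131, 1.489, -0.0, 1.523, -0.085], 'dq': [-0.0, 0.001, -0.0, -0.001, 0.001, -0.002], 'joint_torque': [-0.0, -55.985, -49.175, 0.077, 0.035, -0.0], 'tool_pos': [0.219, 0.558, 0.404], 'orientation': [-0.584, -3.086, 0.003], 'force': [0.174, -0.888, 0.631], 'wrist_torque': [-0.042, -0.02, 0.055], 'gripper_force': 0.0, 'opening': 0.093}
scene 383.8747335002091 255.61466552907274 183.48536543727485 [[0.625, -0.78, -0.003, -0.35], [-0.372, -0.295, -0.88, 0.272], [0.686, 0.551, -0.475, 0.655], [0.0, 0.0, 0.0, 1.0]]
side 428.88950573623094 260.08398471304895 193.10167910398138 [[0.882, -0.471, -0.0, -0.496], [-0.273, -0.51, -0.816, 0.189], [0.384, 0.72, -0.578, 1.067], [0.0, 0.0, 0.0, 1.0]]
```

View pics/a.png

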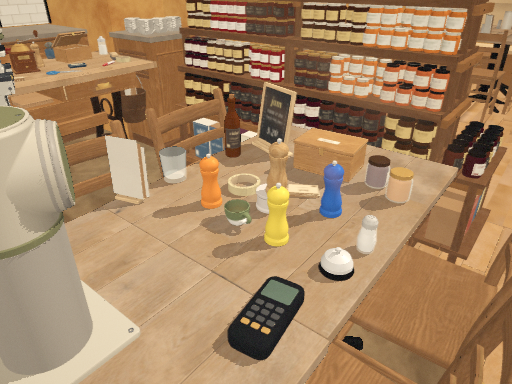

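View pics/b.png

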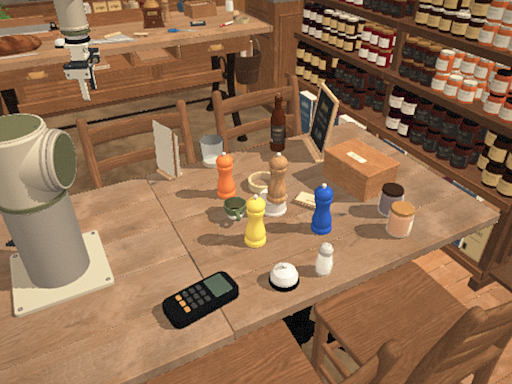

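Candidates with the mill shape: orange (scene 210,182), yellow (277,215), blue (331,190) and pale wood (278,165; side 278,185). The pale wood one on the white marble stand fits the description. I'll confirm it in a crop and build a map from depth.

```bash
cat > h.py <<'E'
import numpy as np,cv2
from plant import robot
def cloud(n,d,c=None):
    c=c or robot.calibration(n);E=np.array(c["extrinsics"])
    v,u=np.mgrid[:384,:512];X=np.stack([(u-c["cx"])/c["fx"]*d,(v-c["cy"])/c["fy"]*d,d],-1)
    return (X-E[:3,3])@E[:3,:3]
def fitc(P):  # circle LS
    A=np.c_[2*P,np.ones(len(P))];s=np.linalg.lstsq(A,(P**2).sum(1),rcond=None)[0]
    return s[:2],np.sqrt(s[2]+s[0]**2+s[1]**2)
E
python3 - <<'E'
from h import *
out=[]
M=np.zeros((400,400,3),np.uint8)+60
for n,box in(("scene",(200,120,340,250)),("side",(215,140,340,260))):
    z=np.load(n+"0.npz");p,d=z["p"],z["d"];W=cloud(n,d)
    x0,y0,x1,y1=box;out.append(cv2.resize(p[y0:y1,x0:x1],(390,360),interpolation=cv2.INTER_CUBIC))
    for (u,v) in [((278,150),(278,200))][0:0]: pass
    ok=(d>0)&(W[...,2]>.012)&(W[...,2]<.25)
    Q=W[ok];C=p[ok];o=np.argsort(Q[:,2]);Q=Q[o];C=C[o]
    r=((1.05-Q[:,0])*500).astype(int);c=((.4-Q[:,1])*500).astype(int);k=(r>=0)&(r<400)&(c>=0)&(c<400);M[r[k],c[k]]=C[k]
cv2.imwrite("pics/c.png",np.hstack(out))
cv2.imwrite("pics/map.png",cv2.resize(M,(600,600),interpolation=cv2.INTER_NEAREST))
for n,pts in(("scene",dict(orange=(210,160),yellow=(277,190),blue=(331,168),wood=(278,150),stand=(263,203),cup=(237,207),tape=(243,179),salt=(369,223),glass=(173,160),tags=(308,189))),):
    W=cloud(n,np.load(n+"0.npz")["d"])
    for k,(u,v) in pts.items(): print(k,W[v,u].round(3))
E
```

```text
orange [0.491 0.093 0.138]
yellow [ 0.468 -0.134  0.14 ]
blue [ 0.643 -0.17   0.137]
wood [ 0.573 -0.06   0.179]
stand [ 0.553 -0.031  0.027]
cup [0.495 0.009 0.028]
tape [0.65  0.12  0.009]
salt [ 0.558 -0.315  0.081]
glass [0.51  0.266 0.081]
tags [ 0.712 -0.071  0.014]
```

View pics/c.png

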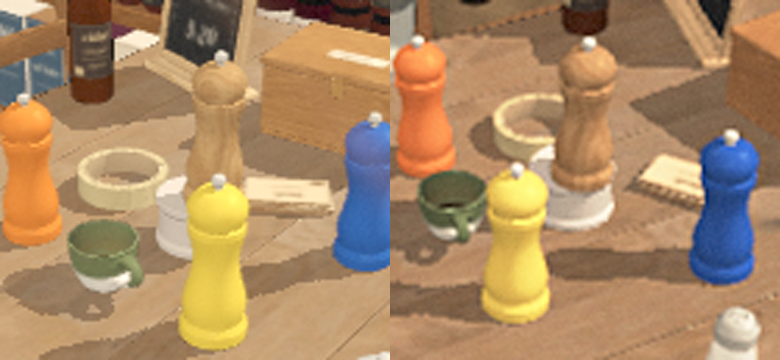

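View pics/map.png

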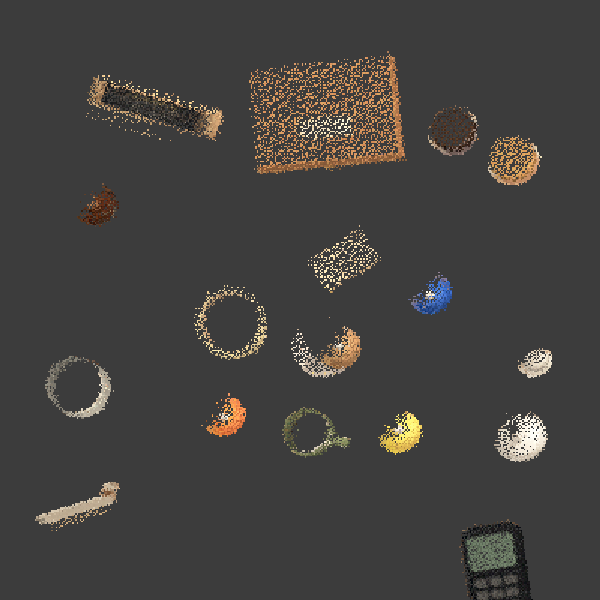

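The crop confirms it: pale wood mill on the white marble stand, overhanging to the robot's right (−y). Now for centres.

```bash
cat >> h.py <<'E'
from scipy.optimize import least_squares
def fitr(P,r,x0):
    return least_squares(lambda c:np.hypot(*(P-c).T)-r,x0,loss="soft_l1",f_scale=.002)
def measure(views):
    """views: list of (p,W). stand centre from white rim band, mill centre from foot & head bands"""
    for n,p,W in views:
        hsv=cv2.cvtColor(p,cv2.COLOR_BGR2HSV);S=hsv[...,1];z=W[...,2]
        near=(np.hypot(W[...,0]-.59,W[...,1]+.045)<.075)
        for nm,m,r in(("standtop",(S<60)&(z>.040)&(z<.049),.04),("standfoot",(S<60)&(z>.003)&(z<.010),.04),
            ("foot",(S>60)&(z>.052)&(z<.062),.029),("head",(S>60)&(z>.166)&(z<.182),.025)):
            P=W[near&m][:,:2]
            if len(P)<8: print(n,nm,len(P));continue
            f=fitr(P,r,np.array([.59,-.045]));print(n,nm,len(P),f.x.round(4),"rms",np.sqrt(np.mean((np.hypot(*(P-f.x).T)-r)**2)).round(4))
E
python3 - <<'E'
from h import *
V=[]
for n in("scene","side"):
    z=np.load(n+"0.npz");V.append((n,z["p"],cloud(n,z["d"])))
measure(V)
for n,p,W in V:
    z=W[...,2];m=(cv2.cvtColor(p,cv2.COLOR_BGR2HSV)[...,1]<60)&(abs(W[...,0]-.59)<.08)&(abs(W[...,1]+.04)<.06)&(z>.045)&(z<.056)
    print(n,"top z",np.median(z[m]).round(4))
# bounds of objects
for k,(cx,cy) in dict(cup=(.475,0),tape=(.62,.095),tags=(.705,-.06),yellow=(.475,-.135),blue=(.66,-.175),orange=(.5,.1)).items():
    Q=np.vstack([W[(np.hypot(W[...,0]-cx,W[...,1]-cy)<.07)&(W[...,2]>.012)] for _,_,W in V]);print(k,np.percentile(Q,[2,98],axis=0).round(3).tolist())
E
```

```text
scene standtop 25 [ 0.5897 -0.0274] rms 0.0016
scene standfoot 33 [ 0.5896 -0.028 ] rms 0.0012
scene foot 5
scene head 133 [ 0.5918 -0.0481] rms 0.0019
side standtop 70 [ 0.595  -0.0353] rms 0.0038
side standfoot 52 [ 0.5887 -0.0289] rms 0.002
side foot 71 [ 0.5884 -0.0492] rms 0.0017
side head 122 [ 0.592  -0.0484] rms 0.0036
scene top z 0.0507
side top z 0.048
cup [[0.443, -0.061, 0.014], [0.503, 0.02, 0.049]]
tape [[0.574, 0.047, 0.013], [0.662, 0.136, 0.027]]
tags [[0.665, -0.1, 0.012], [0.738, -0.019, 0.017]]
yellow [[0.45, -0.158, 0.014], [0.493, -0.114, 0.141]]
blue [[0.634, -0.198, 0.014], [0.673, -0.154, 0.141]]
orange [[0.472, 0.077, 0.013], [0.514, 0.117, 0.141]]
```

```bash
cat >> h.py <<'E'
from scipy.spatial.transform import Rotation as R
def target(n_az,th,L,op):
    """pose with lead finger's back corner at L, push normal azimuth n_az, lean th"""
    n=np.array([np.cos(n_az),np.sin(n_az),0]);Z=np.array([0,0,1.])
    z=np.sin(th)*n-np.cos(th)*Z;y=np.cos(th)*n+np.sin(th)*Z;x=np.cross(y,z)
    M=np.c_[x,y,z];return M,np.asarray(L)-M@[0,.0175+op/2,.186]
def delta(M,p):
    s=robot.read_state();C=R.from_rotvec(s["orientation"]).as_matrix()
    return (C.T@(p-s["tool_pos"])*1000).round(1),R.from_matrix(C.T@M).as_rotvec().round(3)
E
python3 - <<'E'
from h import *
V=[]
for n in("scene","side"):
    z=np.load(n+"0.npz");V.append((n,z["p"],cloud(n,z["d"])))
for k,c in dict(yellow=(.475,-.14),blue=(.655,-.175),salt=(.567,-.315)).items():
    for n,p,W in V:
        z=W[...,2];h=(.002,.012) if k!="salt" else (.02,.06);r=.029 if k!="salt" else .022
        P=W[(np.hypot(W[...,0]-c[0],W[...,1]-c[1])<.045)&(z>h[0]+.003)&(z<h[1])][:,:2];print(k,n,len(P),fitr(P,r,np.array(c)).x.round(4))
s=robot.read_state();C=R.from_rotvec(s["orientation"]).as_matrix()
E=np.array(robot.calibration("wrist")["extrinsics"]);cw=-E[:3,:3].T@E[:3,3]
print("cam in tool",(C.T@(cw-s["tool_pos"])).round(3),"axis",(C.T@E[2,:3]).round(3))
print(C.round(3).tolist())
n=np.radians(83);th=np.radians(45)
L=np.array([.590,-.0487,.072])-(.029+.03)*np.array([np.cos(n),np.sin(n),0])
M,p=target(n,th,L,.023);hov=p-.15*M[:,2];print("pre",p.round(3),"hover",hov.round(3),"world shift",((hov-s["tool_pos"])*1000).round(0))
E
```

```text
yellow scene 65 [ 0.4763 -0.1291]
yellow side 56 [ 0.4765 -0.1317]
blue scene 55 [ 0.6618 -0.1701]
blue side 60 [ 0.6629 -0.1733]
salt scene 288 [ 0.5741 -0.3088]
salt side 217 [ 0.5738 -0.3105]
cam in tool [0.073 0.    0.019] axis [-0.265  0.001  0.964]
[[-0.931, 0.365, -0.001], [0.365, 0.931, -0.002], [0.0, -0.002, -1.0]]
pre [ 0.564 -0.258  0.183] hover [ 0.551 -0.363  0.289] world shift [ 332. -922. -115.]
```

>>> {"method": "apply_moves", "body": {"series": [[[0, 0, -30], [0, 0, 0]], [[0, 0, -30], [0, 0, 0]], [[-25, -28, 0], [0, 0, 0]], [[-25, -28, 0], [0, 0, 0]], [[-25, -28, 0], [0, 0, 0]], [[-25, -28, 0], [0, 0, 0]], [[-25, -28, 0], [0, 0, 0]], [[-25, -28, 0], [0, 0, 0]], [[-25, -28, 0], [0, 0, 0]], [[-25, -28, 0], [0, 0, 0]], [[-25, -28, 0], [0, 0, 0]], [[-25, -28, 0], [0, 0, 0]]], "claw": 0.25}}

```text
t: 1.1
tool_pos: [0.3495, 0.2049, 0.4645]
orientation: [-0.583, -3.087, 0.0]
force: [1.1, -0.7, 0.3]
opening: 0.024
gripper_force: 0.0
```

>>> {"method": "apply_moves", "body": {"series": [[[-25, -28, 0], [0, 0, 0]], [[-25, -28, 0], [0, 0, 0]], [[-25, -28, 0], [0, 0, 0]], [[-25, -28, 0], [0, 0, 0]], [[-25, -28, 0], [0, 0, 0]], [[-25, -28, 0], [0, 0, 0]], [[-25, -28, 0], [0, 0, 0]], [[-25, -28, 0], [0, 0, 0]], [[-25, -28, 0], [0, 0, 0]], [[-25, -28, 0], [0, 0, 0]], [[-25, -28, 0], [0, 0, 0]], [[-25, -28, 0], [0, 0, 0]]]}}

```text
t: 2.1
tool_pos: [0.5063, -0.2177, 0.4642]
orientation: [-0.584, -3.086, -0.0]
force: [-0.1, 0.9, 0.1]
opening: 0.0232
gripper_force: 0.0
```

```bash
python3 - <<'E'
from h import *
s=robot.read_state();print(s["t"],s["tool_pos"].round(3) if hasattr(s["tool_pos"],"round") else s["tool_pos"],np.round(s["q"],2),np.round(s["force"],2),s["opening"])
n=np.radians(83);th=np.radians(45)
L=np.array([.590,-.0487,.072])-(.059)*np.array([np.cos(n),np.sin(n),0])
M,p=target(n,th,L,.023);print(delta(M,p-.2*M[:,2]))
E
```

```text
2.1 [ 0.506 -0.218  0.464] [-0.5  -0.02  1.54  0.    1.63 -1.7 ] [-0.09  0.86  0.1 ] 0.02318070178879314
(array([-104.1, -153.5,  139.6]), array([-0.781,  0.098, -0.239]))
```

>>> {"method": "apply_moves", "body": {"series": [[[-26, -38, 0], [0, 0, 0]], [[-26, -38, 0], [0, 0, 0]], [[-26, -38, 0], [0, 0, 0]], [[-13, -20, 0], [0, 0, 0]], [[0, 0, 0], [-0.098, 0.012, -0.03]], [[0, 0, 0], [-0.098, 0.012, -0.03]], [[0, 0, 0], [-0.098, 0.012, -0.03]], [[0, 0, 0], [-0.098, 0.012, -0.03]], [[0, 0, 0], [-0.098, 0.012, -0.03]], [[0, 0, 0], [-0.098, 0.012, -0.03]], [[0, 0, 0], [-0.098, 0.012, -0.03]], [[0, 0, 0], [-0.098, 0.012, -0.03]]]}}

```text
t: 3.1
tool_pos: [0.5388, -0.3612, 0.4645]
orientation: [0.17, 2.847, 1.191]
force: [0.5, -0.1, 0.0]
opening: 0.0229
gripper_force: 0.0
```

```bash
python3 - <<'E'
from h import *
s=robot.read_state();print(s["t"],np.round(s["tool_pos"],3),np.round(s["q"],2))
n=np.radians(83);th=np.radians(45)
L=np.array([.590,-.0487,.072])-(.059)*np.array([np.cos(n),np.sin(n),0])
M,p=target(n,th,L,.023);print(delta(M,p-.15*M[:,2]))
E
```

```text
3.1 [ 0.539 -0.361  0.464] [-0.83  0.46  1.09  0.66  2.07 -2.1 ]
(array([ -12. , -125.4,  122.7]), array([0.007, 0.002, 0.004]))
```

>>> {"method": "apply_moves", "body": {"series": [[[-3, -25, 24.5], [0, 0, 0]], [[-3, -25, 24.5], [0, 0, 0]], [[-2, -25, 24.5], [0, 0, 0]], [[-2, -25, 24.5], [0, 0, 0]], [[-2, -25, 24.5], [0, 0, 0]], [[0, 0, 0], [0.007, 0.002, 0.004]]]}}

```text
t: 3.6
tool_pos: [0.5495, -0.362, 0.2801]
orientation: [0.184, 2.862, 1.191]
force: [-0.7, 1.0, -1.4]
opening: 0.023
gripper_force: 0.0
```

```bash
cat >> h.py <<'E'
def report(off,h=.072,n_deg=83,mill=(.590,-.0487)):
    s=robot.read_state();n=np.radians(n_deg);th=np.radians(45)
    L=np.array([*mill,h])-(.029+off)*np.array([np.cos(n),np.sin(n),0])
    M,p=target(n,th,L,s["opening"]);C=R.from_rotvec(s["orientation"]).as_matrix()
    print("t",round(s["t"],2),"lead corner",(s["tool_pos"]+C@[0,.0175+s["opening"]/2,.186]).round(4),"F",np.round(s["force"],2),"q",np.round(s["q"],2));print("to go",*delta(M,p))
E
python3 - <<'E'
from h import *
report(.03)
p,d=robot.read_camera("wrist");W=cloud("wrist",d);np.savez("w1.npz",p=p,W=W);cv2.imwrite("pics/w1.png",p)
measure([("wrist",p,W)])
E
```

```text
t 3.6 lead corner [ 0.5669 -0.2107  0.1695] F [-0.65  1.02 -1.45] q [-0.82  0.61  1.23  0.59  1.83 -2.26]
to go [ -3.1   5.2 142.8] [ 0.003 -0.008 -0.01 ]
wrist standtop 96 [ 0.5898 -0.0252] rms 0.0011
wrist standfoot 78 [ 0.5895 -0.0279] rms 0.0005
wrist foot 234 [ 0.589  -0.0462] rms 0.0065
wrist head 847 [ 0.5913 -0.0475] rms 0.0009
```

View pics/w1.png

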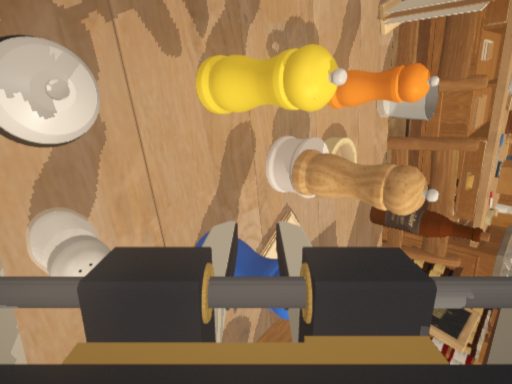

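The wrist view shows the wood mill on the stand (stand 295,165; head 405,190), yellow above it, the blue one beneath the fingers, and a clear corridor. I'll descend to just behind the foot.

>>> {"method": "apply_moves", "body": {"series": [[[-1, 2, 28], [0, 0, 0]], [[-1, 1, 28], [0, 0, 0]], [[-1, 1, 28], [0, 0, 0]], [[0, 1, 28], [0, 0, 0]], [[0, 0, 28], [0.003, -0.008, -0.01]], [[0, 0, 0], [0, 0, 0]]]}}

```text
t: 4.15
tool_pos: [0.5667, -0.2593, 0.1925]
orientation: [0.164, 2.852, 1.172]
force: [-1.4, 0.6, -0.3]
opening: 0.0233
gripper_force: 0.0
```

```bash
python3 - <<'E'
from h import *
report(0)
p,d=robot.read_camera("wrist");W=cloud("wrist",d);np.savez("w2.npz",p=p,W=W);cv2.imwrite("pics/w2.png",p)
measure([("wrist",p,W)])
E
```

```text
t 4.15 lead corner [ 0.5858 -0.1089  0.0808] F [-1.39  0.62 -0.33] q [-0.7   0.58  1.44  0.64  1.6  -2.29]
to go [ 2.6 15.1 28.4] [-0.005  0.005  0.009]
wrist standtop 414 [ 0.5887 -0.0278] rms 0.0012
wrist standfoot 445 [ 0.589  -0.0289] rms 0.0006
wrist foot 683 [ 0.5887 -0.0476] rms 0.0018
wrist head 1539 [ 0.5911 -0.0491] rms 0.0008
```

View pics/w2.png

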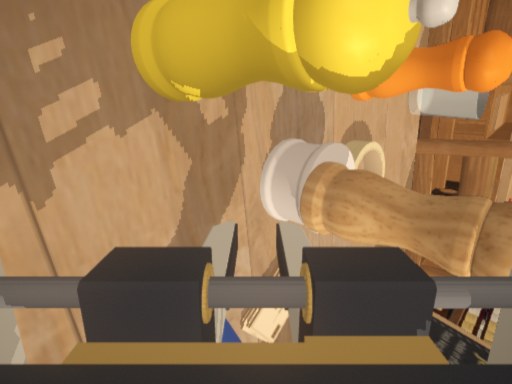

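```bash
python3 - <<'E'
from h import *
z=np.load("w2.npz");W=z["W"];s=robot.read_state();C=R.from_rotvec(s["orientation"]).as_matrix()
T=(W-s["tool_pos"])@C*1000
for v in(224,228,234,240,246):
    print(v,[(u,*T[v,u].round(0).astype(int)) for u in range(274,312,4) if np.hypot(T[v,u,0],0)<25])
E
```

```text
224 [(278, np.int64(8), np.int64(13), np.int64(184)), (282, np.int64(9), np.int64(15), np.int64(179)), (286, np.int64(9), np.int64(18), np.int64(179)), (290, np.int64(9), np.int64(20), np.int64(180)), (294, np.int64(9), np.int64(22), np.int64(180)), (306, np.int64(-12), np.int64(39), np.int64(234)), (310, np.int64(-10), np.int64(41), np.int64(229))]
228 [(278, np.int64(8), np.int64(13), np.int64(177)), (282, np.int64(9), np.int64(15), np.int64(174)), (286, np.int64(9), np.int64(17), np.int64(174)), (290, np.int64(9), np.int64(19), np.int64(174)), (294, np.int64(9), np.int64(22), np.int64(174)), (298, np.int64(9), np.int64(24), np.int64(174)), (302, np.int64(9), np.int64(26), np.int64(175)), (310, np.int64(-16), np.int64(42), np.int64(235))]
234 [(278, np.int64(8), np.int64(12), np.int64(168)), (282, np.int64(9), np.int64(14), np.int64(166)), (286, np.int64(10), np.int64(16), np.int64(164)), (290, np.int64(9), np.int64(18), np.int64(165)), (294, np.int64(9), np.int64(21), np.int64(166)), (298, np.int64(9), np.int64(23), np.int64(166)), (302, np.int64(9), np.int64(25), np.int64(166))]
240 [(278, np.int64(5), np.int64(12), np.int64(167)), (282, np.int64(8), np.int64(14), np.int64(160)), (286, np.int64(9), np.int64(15), np.int64(158)), (290, np.int64(9), np.int64(18), np.int64(158)), (294, np.int64(9), np.int64(19), np.int64(157)), (298, np.int64(9), np.int64(22), np.int64(158)), (302, np.int64(9), np.int64(24), np.int64(158)), (306, np.int64(9), np.int64(26), np.int64(159))]
246 [(278, np.int64(2), np.int64(12), np.int64(166)), (282, np.int64(8), np.int64(13), np.int64(154)), (286, np.int64(9), np.int64(15), np.int64(151)), (290, np.int64(9), np.int64(17), np.int64(152)), (294, np.int64(9), np.int64(19), np.int64(152)), (298, np.int64(9), np.int64(21), np.int64(151)), (302, np.int64(9), np.int64(23), np.int64(152)), (306, np.int64(9), np.int64(25), np.int64(151)), (310, np.int64(9), np.int64(27), np.int64(152))]
```

>>> {"method": "apply_moves", "body": {"series": [[[1.5, 4, 7], [-0.005, 0.005, 0.009]], [[1, 4, 7], [0, 0, 0]], [[1, 4, 6], [0, 0, 0]], [[0, 1.8, 1.6], [0, 0, 0]], [[0, 0, 0], [0, 0, 0]], [[0, 1, 1], [0, 0, 0]], [[0, 1, 1], [0, 0, 0]], [[0, 1, 1], [0, 0, 0]], [[0, 1, 1], [0, 0, 0]], [[0, 0, 0], [0, 0, 0]]]}}

```text
t: 5.03
tool_pos: [0.5672, -0.2318, 0.1881]
orientation: [0.177, 2.854, 1.178]
force: [-0.0, -0.0, 0.5]
opening: 0.0231
gripper_force: 0.0
```

```bash
python3 - <<'E'
from h import *
report(0,h=.076,mill=(.5885,-.048))
p,d=robot.read_camera("wrist");W=cloud("wrist",d);np.savez("w3.npz",p=p,W=W);cv2.imwrite("pics/w3.png",p)
measure([("wrist",p,W)])
E
```

```text
t 5.03 lead corner [ 0.5862 -0.0812  0.0768] F [-0.01 -0.01  0.47] q [-0.66  0.56  1.49  0.65  1.57 -2.28]
to go [1.2 2.  3.6] [-0.002  0.003 -0.001]
wrist standtop 227 [ 0.5882 -0.0268] rms 0.0006
wrist standfoot 654 [ 0.5887 -0.0266] rms 0.0008
wrist foot 700 [ 0.5885 -0.0462] rms 0.0108
wrist head 1880 [ 0.5839 -0.0848] rms 0.0046
```

View pics/w3.png

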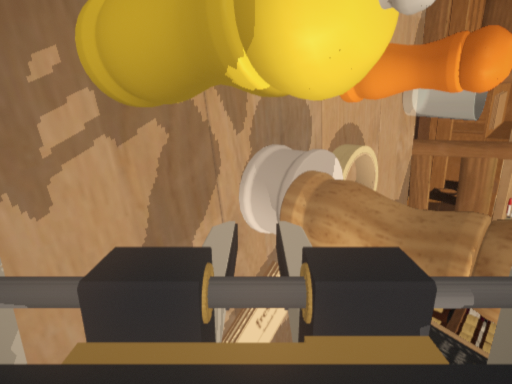

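>>> {"method": "apply_moves", "body": {"series": [[[0.5, 1, 1.2], [0, 0, 0]], [[0.5, 1, 1.2], [0, 0, 0]], [[0, 1, 1.1], [0, 0, 0]], [[0, 1, 1], [0, 0, 0]], [[0, 0.8, 0.8], [0, 0, 0]], [[0, 0.8, 0.8], [0, 0, 0]], [[0, 0.8, 0.8], [0, 0, 0]], [[0, 0.8, 0.8], [0, 0, 0]], [[0, 0.8, 0.8], [0, 0, 0]], [[0, 0.8, 0.8], [0, 0, 0]], [[0, 0.8, 0.8], [0, 0, 0]], [[0, 0, 0], [0, 0, 0]]]}}

```text
t: 6.08
tool_pos: [0.5679, -0.2178, 0.1878]
orientation: [0.177, 2.854, 1.178]
force: [0.2, 0.5, 0.9]
opening: 0.0231
gripper_force: 0.0
```

```bash
python3 - <<'E'
from h import *
report(0,h=.076,mill=(.5885,-.048))
p,d=robot.read_camera("wrist");W=cloud("wrist",d);np.savez("w4.npz",p=p,W=W)
measure([("wrist",p,W)])
V=[]
for n in("scene","side"):
    q,d=robot.read_camera(n);V.append((n,q,cloud(n,d)))
measure(V)
cv2.imwrite("pics/w4.png",np.hstack([p[100:300,180:480],cv2.resize(V[1][1][140:240,215:365],(300,200))]))
E
```

```text
t 6.08 lead corner [ 0.587  -0.0672  0.0765] F [0.24 0.47 0.94] q [-0.65  0.54  1.51  0.66  1.55 -2.27]
to go [ 0.2 -7.7 -6.5] [-0.003  0.003 -0.   ]
wrist standtop 291 [ 0.5886 -0.0272] rms 0.0069
wrist standfoot 656 [ 0.5886 -0.0265] rms 0.0008
wrist foot 910 [ 0.5884 -0.0462] rms 0.0089
wrist head 2210 [ 0.5645 -0.0788] rms 0.0067
scene standtop 31 [ 0.5764 -0.0598] rms 0.0082
scene standfoot 32 [ 0.5897 -0.0276] rms 0.0012
scene foot 9 [ 0.5811 -0.0558] rms 0.0155
scene head 116 [ 0.5919 -0.0482] rms 0.0099
side standtop 72 [ 0.5954 -0.0362] rms 0.0085
side standfoot 46 [ 0.5891 -0.0289] rms 0.0026
side foot 53 [ 0.5891 -0.0501] rms 0.0013
side head 0
```

View pics/w4.png

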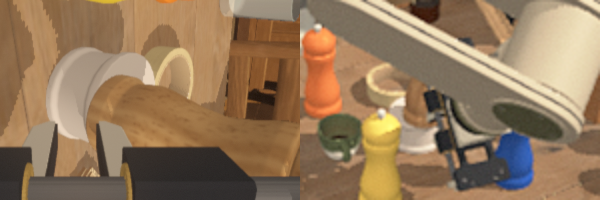

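```bash
cat >> h.py <<'E'
def gap(p,W):
    s=robot.read_state();C=R.from_rotvec(s["orientation"]).as_matrix();T=(W-s["tool_pos"])@C*1000
    v,u=np.mgrid[:384,:512];F=(abs(T[...,0]-9)<2)&(T[...,1]>5)&(T[...,1]<30)&(T[...,2]>150)&(T[...,2]<190)&(v<248)
    S=cv2.cvtColor(p,cv2.COLOR_BGR2HSV)[...,1];n=np.array([.122,.9925])
    f=W[F];k=(f[:,:2]@n).argmax();print("finger front",(f[k]).round(4),"along",(f[k,:2]@n).round(4),"lowest z",f[:,2].min().round(4))
    near=np.hypot(W[...,0]-.589,W[...,1]+.04)<.06
    for z0 in(.052,.058,.064,.070,.076,.082):
        m=W[near&(S>70)&~F&(abs(W[...,2]-z0)<.003)];g=f[abs(f[:,2]-z0)<.003]
        print(z0,"mill rear",m[(m[:,:2]@n).argmin()].round(4) if len(m) else None,"n",len(m),"finger",g[(g[:,:2]@n).argmax()].round(4) if len(g) else None)
E
python3 - <<'E'
from h import *
z=np.load("w4.npz");gap(z["p"],z["W"])
E
```

```text
finger front [ 0.5771 -0.0678  0.0717] along 0.0031 lowest z 0.0647
0.052 mill rear [ 0.589  -0.0999  0.0518] n 311 finger None
0.058 mill rear [ 0.5862 -0.076   0.0577] n 528 finger None
0.064 mill rear [ 0.5842 -0.0814  0.0669] n 596 finger [ 0.5788 -0.0705  0.0668]
0.07 mill rear [ 0.5803 -0.087   0.0729] n 360 finger [ 0.5771 -0.0678  0.0717]
0.076 mill rear [ 0.5787 -0.0929  0.0789] n 316 finger [ 0.576  -0.0679  0.0733]
0.082 mill rear [ 0.5846 -0.0997  0.085 ] n 506 finger [ 0.5763 -0.0692  0.0794]
```

>>> {"method": "apply_moves", "body": {"series": [[[0, 0.8, 0.8], [0, 0, 0]], [[0, 0.8, 0.8], [0, 0, 0]], [[0, 0.8, 0.8], [0, 0, 0]], [[0, 0.8, 0.8], [0, 0, 0]], [[0, 0.8, 0.8], [0, 0, 0]], [[0, 0.8, 0.8], [0, 0, 0]], [[0, 0.8, 0.8], [0, 0, 0]], [[0, 0, 0], [0, 0, 0]]]}}

```text
t: 6.9
tool_pos: [0.5689, -0.2099, 0.1878]
orientation: [0.177, 2.854, 1.178]
force: [0.3, -0.8, 0.4]
opening: 0.0235
gripper_force: 0.2
```

```bash
cat >> h.py <<'E'
def foot(p,W,x0=(.589,-.04)):
    S=cv2.cvtColor(p,cv2.COLOR_BGR2HSV)[...,1];z=W[...,2];c=np.array(x0)
    for zz in((.052,.058),(.058,.064)):
        for _ in range(3):
            Q=W[...,:2];r=np.hypot(*(np.moveaxis(Q,-1,0)-c[:,None,None]))
            P=Q[(S>70)&(z>zz[0])&(z<zz[1])&(r<.036)&(r>.02)&(Q[...,0]<.60)];f=fitr(P,.029,c);c=f.x
        print("foot",zz,len(P),c.round(4),"rms",np.std(np.hypot(*(P-c).T)-.029).round(4))
E
python3 - <<'E'
from h import *
z=np.load("w4.npz");foot(z["p"],z["W"])
report(0,h=.076)
p,d=robot.read_camera("wrist");W=cloud("wrist",d);np.savez("w5.npz",p=p,W=W);foot(p,W);measure([("w",p,W)]);gap(p,W)
E
```

```text
foot (0.052, 0.058) 502 [ 0.5883 -0.0457] rms 0.0004
foot (0.058, 0.064) 524 [ 0.5886 -0.0458] rms 0.0006
t 6.9 lead corner [ 0.588  -0.0592  0.0766] F [ 0.33 -0.82  0.36] q [-0.64  0.53  1.52  0.66  1.54 -2.26]
to go [ -1.3 -13.9 -12.5] [-0.002  0.003 -0.   ]
foot (0.052, 0.058) 501 [ 0.5888 -0.0395] rms 0.0004
foot (0.058, 0.064) 560 [ 0.5891 -0.0396] rms 0.0006
w standtop 740 [ 0.5886 -0.0272] rms 0.0086
w standfoot 652 [ 0.5888 -0.0267] rms 0.0008
w foot 973 [ 0.589  -0.0399] rms 0.0092
w head 2001 [ 0.5647 -0.0736] rms 0.0069
finger front [ 0.5774 -0.061   0.068 ] along 0.0099 lowest z 0.0623
0.052 mill rear [ 0.5761 -0.0932  0.0537] n 304 finger None
0.058 mill rear [ 0.5755 -0.0981  0.0586] n 570 finger None
0.064 mill rear [ 0.5832 -0.0734  0.0669] n 595 finger [ 0.5776 -0.063   0.0665]
0.07 mill rear [ 0.5795 -0.0789  0.0729] n 350 finger [ 0.5774 -0.061   0.068 ]
0.076 mill rear [ 0.585  -0.0855  0.0789] n 331 finger [ 0.5771 -0.0625  0.0738]
0.082 mill rear [ 0.5851 -0.0915  0.0849] n 455 finger [ 0.5765 -0.063   0.08  ]
```

>>> {"method": "apply_moves", "body": {"series": [[[0, 0.8, 0.8], [0, 0, 0]], [[0, 0.8, 0.8], [0, 0, 0]], [[0, 0.8, 0.8], [0, 0, 0]], [[0, 0.8, 0.8], [0, 0, 0]], [[0, 0.8, 0.8], [0, 0, 0]], [[0, 0.8, 0.8], [0, 0, 0]], [[0, 0.8, 0.8], [0, 0, 0]], [[0, 0, 0], [0, 0, 0]]]}}

```text
t: 7.62
tool_pos: [0.5699, -0.202, 0.1877]
orientation: [0.177, 2.854, 1.178]
force: [0.8, 0.0, 0.0]
opening: 0.0232
gripper_force: 0.2
```

```bash
python3 - <<'E'
from h import *
p,d=robot.read_camera("wrist");W=cloud("wrist",d);np.savez("w6.npz",p=p,W=W);foot(p,W,(.589,-.033));measure([("w",p,W)])
E
```

```text
foot (0.052, 0.058) 478 [ 0.5895 -0.0316] rms 0.0004
foot (0.058, 0.064) 571 [ 0.5899 -0.0316] rms 0.0006
w standtop 758 [ 0.5886 -0.0273] rms 0.0071
w standfoot 671 [ 0.5889 -0.0267] rms 0.0008
w foot 968 [ 0.5897 -0.032 ] rms 0.0102
w head 1873 [ 0.5661 -0.0665] rms 0.0068
```

>>> {"method": "apply_moves", "body": {"series": [[[0, 0.8, 0.8], [0, 0, 0]], [[0, 0.8, 0.8], [0, 0, 0]], [[0, 0.8, 0.8], [0, 0, 0]], [[0, 0.8, 0.8], [0, 0, 0]], [[0, 0, 0], [0, 0, 0]], [[0, -1, -1], [0, 0, 0]], [[0, -2, -2], [0, 0, 0]], [[0, -5, -5], [0, 0, 0]], [[0, -5, -5], [0, 0, 0]], [[0, -5, -5], [0, 0, 0]], [[0, 0, 0], [0, 0, 0]]]}}

```text
t: 8.58
tool_pos: [0.5671, -0.2249, 0.1879]
orientation: [0.179, 2.853, 1.176]
force: [0.3, 0.5, -0.3]
opening: 0.0229
gripper_force: 0.0
```

```bash
python3 - <<'E'
from h import *
p,d=robot.read_camera("wrist");W=cloud("wrist",d);np.savez("w7.npz",p=p,W=W);foot(p,W,(.589,-.028));measure([("w",p,W)])
E
```

```text
foot (0.052, 0.058) 393 [ 0.5901 -0.0264] rms 0.0004
foot (0.058, 0.064) 557 [ 0.5902 -0.0262] rms 0.0007
w standtop 388 [ 0.5884 -0.0262] rms 0.0041
w standfoot 662 [ 0.5886 -0.0258] rms 0.0008
w foot 817 [ 0.5905 -0.0272] rms 0.0211
w head 1560 [ 0.5798 -0.0753] rms 0.004
```

Offset is now under 2 mm. I'll retreat along the approach path and verify.

>>> {"method": "apply_moves", "body": {"series": [[[0, -5, -15], [0, 0, 0]], [[0, 0, -30], [0, 0, 0]], [[0, 0, -30], [0, 0, 0]], [[0, 0, -30], [0, 0, 0]], [[0, 0, -30], [0, 0, 0]], [[0, 25, -25], [0, 0, 0]], [[0, 25, -25], [0, 0, 0]], [[0, 25, -25], [0, 0, 0]], [[0, 0, 0], [0, 0, 0]], [[0, 0, 0], [0, 0, 0]]]}}

```text
t: 9.47
tool_pos: [0.5548, -0.3218, 0.3901]
orientation: [0.174, 2.852, 1.17]
force: [0.5, 0.2, -1.8]
opening: 0.0229
gripper_force: 0.0
```

```bash
python3 - <<'E'
from h import *
V=[];I=[]
for n in("wrist","scene","side"):
    q,d=robot.read_camera(n);V.append((n,q,cloud(n,d)));I.append(q)
measure(V);foot(V[0][1],V[0][2],(.59,-.027))
cv2.imwrite("pics/end.png",np.hstack([cv2.resize(I[0],(400,300)),cv2.resize(I[2][130:250,190:350],(400,300))]))
E
```

```text
wrist standtop 586 [ 0.5894 -0.0225] rms 0.0045
wrist standfoot 232 [ 0.5872 -0.0241] rms 0.0012
wrist foot 230 [ 0.5889 -0.0256] rms 0.0007
wrist head 663 [ 0.5919 -0.0257] rms 0.0025
scene standtop 25 [ 0.5894 -0.0286] rms 0.0027
scene standfoot 37 [ 0.5892 -0.0292] rms 0.0016
scene foot 23 [ 0.5899 -0.0295] rms 0.001
scene head 134 [ 0.5934 -0.0289] rms 0.002
side standtop 124 [ 0.5919 -0.0278] rms 0.0051
side standfoot 53 [ 0.5896 -0.0291] rms 0.0022
side foot 71 [ 0.5907 -0.0304] rms 0.0019
side head 121 [ 0.5935 -0.0303] rms 0.003
foot (0.052, 0.058) 94 [ 0.5889 -0.0259] rms 0.0004
foot (0.058, 0.064) 165 [ 0.5896 -0.025 ] rms 0.0011
```

View pics/end.png

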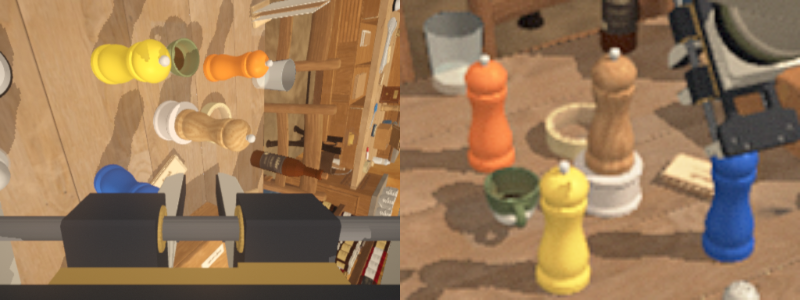

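The mill stands upright and centred: all three views put its foot within about 2 mm of the stand's centre. The stand and the bystanders have not moved, and the arm is clear.

```bash
python3 -c "
from plant import robot
print(robot.close_job())"
```

```text
the job is handed in; nothing more can be done
None
```

Job handed in: the mill stands upright in the middle of the stand, its foot measured within about 2 mm of the stand's centre. The stand and bystanders were not visibly moved, the arm is clear, and it took about 10 s of the 48 s allowed.

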